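# Set the linisher's work stop with an engineer's square

### The job

The work stop of the belt linisher has been knocked askew and must be set square again. First lay the engineer's square on the machine beside the stop, its stock down on the frame ledge nearest the robot and flush along the edge of the platen, its blade flat across the belt, and let go of it. Then swing the stop back until it lies flush along the blade's outer edge, with the stock still flush on the platen edge, and leave the other things on the bench alone.

Things in the scene. Friction and masses are not known exactly. Their poses are not given: they have to be found in the camera images.
- linisher: Grey bench belt linisher, fixed, its belt level. Origin: middle of its underside, on the table; z up, y along the belt, x across it, away from the robot. Brown belt: 100 wide (x -50..50 mm), 330 long, top z 124.5. Steel platen under it: x -55..55, y -125..125, top z 124. Motor beyond x 66 at the +y end, top z 143; else only the stop rises above the belt. Switch box on the near side: below z 80.
- platen_edge (a point): Midpoint of the near platen edge, at its foot: the platen's upright side face (linisher x -55, y 0 mm) where it meets the near frame ledge (z 115 mm). The ledge is flat, 36 mm wide (x -91..-55), y -125..125. The platen face stands 9 mm above the ledge; the stock goes flush against it. Axes as the linisher's.
- stop_end (a point): Free end of the work stop (aluminium bar across the belt, 16 mm thick): lower edge of its flat face that looks to linisher -y, where the square goes. Axes turn with the bar: x along it to the pivot, y square to the face (bar is y 0..16 mm), z up. Square to the belt = axes parallel to the linisher's, face at linisher y 67 mm. Starts 0.3 to 0.65 rad off, free end towards +y.
- square: Steel engineer's square, about 0.66 kg, lying flat. Dark stock 28 x 110 mm, 24 tall; bright blade 26 wide, 4 thick, 110 long out of the stock, underside 10 mm above the stock's. Origin: stock's underside, inner face (blade side), at the outer end. x along the blade, z up. Blade y -26..0 (outer edge y 0); stock x -28..0, y -110..0. With the stock on the ledge the blade is 0.5 mm above the belt.
- stock_end (a point): On the square: underside of the stock's inner face at the end far from the blade (square frame x 0, y -110 mm, z 0).
- blade_tip (a point): On the square: lower corner of the blade's outer edge at its free end (square frame x 110 mm, y 0, z 10 mm).
- tape_roll: Bystander: paper tape ring, 100 mm across, 24 mm tall, lying flat in front of the machine.
- felt_wheel: Bystander: grey felt polishing wheel, 104 mm across, 28 mm tall, lying flat in front of the machine.
- compound_bar: Bystander: pale bar of polishing compound 40 x 120 x 32 mm, in front of the machine at the left.
- carton: Bystander: cardboard carton 65 x 75 x 50 mm, near the robot's right.
- bench_brush: Bystander: hand brush lying to the left of the machine.
- oil_can: Bystander: steel can 56 mm across, 130 mm tall, at the right, far side.
- steel_blank: Bystander: steel blank 90 x 40 x 22 mm, behind the machine on the right.
- stop_pivot (a point): Upright pivot axis of the stop, above the far ledge: linisher x 70, y 75, z 125.5 mm. The bar runs 118 mm from here to its free end, centred on the axis, z 125.5..153.5 mm (1 mm above the belt). Black star knob on top here, 21 mm radius, up to z 176. Pivot friction about 0.15 N m: the stop stays where it is left. Axes as the linisher's.
- stock_grip (a point): On the square: a good place to grip across the stock's 28 mm: square frame x -14, y -66, z 12 mm. When laying it on the ledge the inner finger is over the belt and must stay above it, so let the fingertips reach no lower than about 11 mm above the stock's underside.
Things that resemble listed ones, but are neither listed nor needed, are in the scene too. Leave any red look-alike of the square alone.

How it is judged:
By the outcome, as a careful person would: the job done as asked, in the order asked, and still so for the second after the job is handed in, with the robot touching nothing.
It also fails if it takes over 45 s, if anything falls off the work surface, if the arm or the gripper's body presses on something with over 40 N, if the wrist force passes 120 N, or if a joint passes its speed limit or range.

### The arm

A 6-joint arm with a two-finger parallel gripper is mounted at the origin on the work surface. World frame = base frame: x ahead of the robot, y to its left, z up, the work surface at z = 0. Lengths are in m, angles in rad, forces in N, time in s.
With the tool pointing down it reaches from about 0.375 to 0.9 m from the base axis. Payload 3.1 kg.
Tool frame: the origin (TCP) lies at the very end of the fingers, on their centre line; the grasp point (between the pads) lies 19 mm behind it; z points along the fingers, y is the line along which they close (so a half turn about z gives the same grasp; the last joint's range is limited). The gripper opens to 85 mm and grips with 20 to 120 N. Pads are 22 mm wide; open, the fingers measure 114 mm over their backs; the gripper's body (76 mm by 85 mm) begins 54 mm behind the grasp point. The pads swing forward as they close: fully open they stand 13 mm farther back than shut.
Start: joints at [1.028, 0.527, 1.433, -0, 1.181, -0.178], TCP at [0.222, 0.584, 0.231] pointing down, gripper open.
Joint ranges: [-3.08, 3.08], [-0.75, 2.2], [0.22, 2.44], [-1.43, 4.57], [0, 2.65], [-2.85, 2.85]. Speed limits (rad/s): [2.79, 2.79, 3.14, 3.14, 3.14, 3.14].

### API

Orientations are given as a unit quaternion [w, x, y, z].
In Python, from plant import robot, capture, camera_params gives the robot as it stands.
- The arm moves only by the tool step_arm, never from a script. Its argument "commands" is a list of rows, each a list of 3 entries, a list of its own where there are three numbers: the shift along the tool's x, y, z in cm, then the turn, a rotation vector about the tool's x, y, z in rad, then the closure, from -1 (fully open) to 1 (shut). A call has 1 to 10 rows; each row is the pose to reach, as a shift and turn from the pose commanded when the call began, along the tool's axes at that moment; what a row does not reach only later rows make up. A row lasts 1/10 s, in which the tool goes at most 50 mm and 8.59 degrees, less where a joint would pass 70% of its speed; a pose out of reach is approached as far as the arm can. A call with a gripper value outside its range is refused whole. The fingers move at their own pace and stop on an object; the grip force is fixed at half the most. Time passes only in rows, so rows that repeat a pose let the fingers close. It gives the time, the measured TCP pose, the force, the opening and the grip force at its end, in the units of the state.
- robot.state(): the state, without advancing time (a new reading comes with each control period).
- capture(name): name is "scene" or "side" or "wrist"; returns (picture, depth): 420x560x3 uint8, red, green, blue; 420x560 float32, m along the optical axis (not along the pixel's ray), 0 where there is no reading.
- camera_params(name): a dict with "fx", "fy", "cx", "cy" (pixels), "R" (3x3) and "t" (3): a world point X has camera coordinates R X + t. Camera axes: x right, y down, z forward; pixel columns grow to the right and rows downward; lengths in m; the calibration is good to about 2 mm. A picture is of the moment at which its call begins: read the wrist's pose just before it. camera_params takes no time and is no camera call; for the wrist camera it gives the pose at the moment of the call.
- robot.job_done(): hands the job in; it is judged then, once.
The state is a dict: "clock": time; "joint_pos": joint angles; "dq": joint speeds; "tau": joint torques, N m; "tcp_pos": TCP position; "orientation": TCP orientation; "force": force on the tool from outside, world axes, zero at the start; "moment": the same for the moment, N m; "gripper_width": finger opening in m; "grip_force": force on a finger pad.
Only numpy, scipy, OpenCV 4.12 (cv2) and the standard library are available. Lean on these libraries where they do the work, as an engineer would, in place of code of your own. Each camera call takes 0.05 s, during which the arm holds its last target. There are 200 camera calls.

## Working session

There is one attempt and no reset: what is moved stays moved. The work goes in short steps, Python scripts to look and compute and a tool call to move; the robot and the scene stay as the last step left them, time stands still between calls to the robot, and variables do not carry over. Pictures are saved under pics/ and viewed, at most 10 in all, crops included, and the job is handed in when it is done.

Besides the shell and the picture viewer there is one more tool, called after "Emit:" as name(argument=value, ...), one argument or row to a line, values as JSON. step_arm: Moves the arm, as the interface text tells. Its arguments: {"type":"object","properties":{"commands":{"type":"array"}},"required":["commands"]}

```bash
mkdir -p pics; ls; python3 - <<'E'
from plant import robot,capture,camera_params
import cv2,numpy as np
s=robot.state();print(s['tcp_pos'],s['orientation'],s['clock'])
for n in ['scene','side']:
    p,d=capture(n);np.savez(f'pics/{n}0.npz',p=p,d=d,**camera_params(n))
    cv2.imwrite(f'pics/{n}0.png',cv2.resize(p[:,:,::-1],(800,600),interpolation=cv2.INTER_AREA) if 0 else p[:,:,::-1])
    c=camera_params(n);print(n,c['fx'],c['cx'],c['cy'],-c['R'].T@c['t'],c['R'][2])
E
```

```text
pics
[0.22198223 0.58346708 0.23030835] [-3.98093824e-04  1.80904562e-01  9.83500010e-01 -1.05423858e-03] 0.0
scene 400.8516705028731 287.18818225143355 213.2983545357025 [ 1.2103666  -0.37862688  1.29670872] [-0.47672773  0.18282812 -0.85982821]
side 437.6185140815908 284.00010993011256 214.64461319044466 [ 0.36947033 -0.95154239  1.17799684] [ 0.11874166  0.61297598 -0.78112794]
```

View pics/scene0.png

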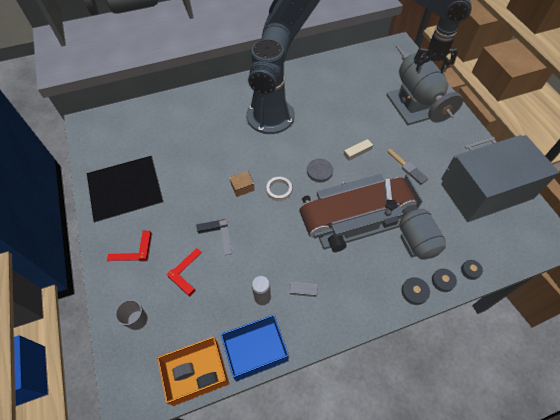

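View pics/side0.png

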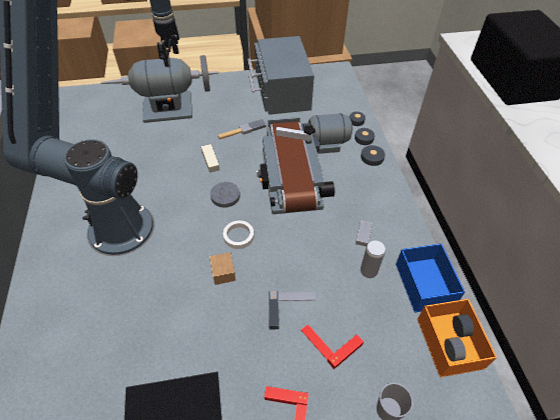

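The scene view shows the square (stock around (212,226), blade to (230,253)), the linisher belt (brown, (305,215)–(415,190)) and the stop at (390,195). In the side view the stock is at (274,310), the blade tip at (315,296), the belt at (290,170) and the stop at (290,132). Next I measure them with masks and rays.

```bash
cat > h.py <<'E'
import numpy as np,cv2
def load(f): return np.load(f)
def ray(c,uv,z):
    uv=np.atleast_2d(uv).astype(float)
    d=np.c_[(uv[:,0]-c['cx'])/c['fx'],(uv[:,1]-c['cy'])/c['fy'],np.ones(len(uv))]@c['R']
    o=-c['R'].T@c['t']
    return o+d*((z-o[2])/d[:,2])[:,None]
def proj(c,X):
    q=np.atleast_2d(X)@c['R'].T+c['t']
    return np.c_[q[:,0]/q[:,2]*c['fx']+c['cx'],q[:,1]/q[:,2]*c['fy']+c['cy']]
def cloud(c,d):
    v,u=np.mgrid[:d.shape[0],:d.shape[1]]
    q=np.stack([(u-c['cx'])/c['fx']*d,(v-c['cy'])/c['fy']*d,d],-1)
    return (q-c['t'])@c['R']
def big(m):
    n,l,s,_=cv2.connectedComponentsWithStats(m.astype(np.uint8))
    return l==1+np.argmax(s[1:,4])
def rect(P):
    (c,wh,a)=cv2.minAreaRect((P[:,:2]*1000).astype(np.float32)); return np.round(c,1),np.round(wh,1),round(a,2)
def uvm(m): 
    v,u=np.nonzero(m);return np.c_[u,v]
E
python3 - <<'E'
from h import *
for n,box,sq in [('scene',(290,430,170,250),(190,240,212,260)),('side',(255,325,115,215),(262,320,285,332))]:
    f=load(f'pics/{n}0.npz');p=f['p'].astype(int);d=f['d'];W=cloud(f,d)
    hsv=cv2.cvtColor(f['p'],cv2.COLOR_RGB2HSV).astype(int)
    def inb(b):
        m=np.zeros(d.shape,bool);m[b[2]:b[3],b[0]:b[1]]=1;return m
    belt=big(inb(box)&(p[...,0]-p[...,2]>25)&(p[...,0]<170))
    print(n,'belt',rect(ray(f,uvm(belt),.1245)),'depth z',np.median(W[belt][:,2]))
    bar=inb(box)&(W[...,2]>.14)&(W[...,2]<.17)&(p.min(-1)>110)
    print('bar',bar.sum());bar=big(bar);P=ray(f,uvm(bar),.1535);print('bar',rect(P),np.median(W[bar][:,2]))
    st=big(inb(sq)&(p.max(-1)<75)); print('stock',rect(ray(f,uvm(st),.024)),np.median(W[st][:,2]),st.sum())
    bl=big(inb(sq)&(p.min(-1)>125)); print('blade',rect(ray(f,uvm(bl),.014)),np.median(W[bl][:,2]),bl.sum())
    print('table col',p[300,230])
    print(uvm(bl).min(0),uvm(bl).max(0),uvm(st).min(0),uvm(st).max(0))
E
```

```text
scene belt (array([596.5,  78.5]), array([315.6, 102.7]), 88.88) depth z 0.1251887319539417
bar 106
bar (array([604.8, 224.4]), array([17.7, 83.7]), 66.31) 0.1543531977075617
stock (array([ 460.4, -383.7]), array([103.5,  36.9]), 81.94) 0.02267225932863793 142
blade (array([ 531.1, -351.2]), array([ 33. , 114.1]), 76.63) 0.014108759266101448 206
table col [114 122 130]
[221 227] [231 256] [197 221] [226 233]
side belt (array([600.3,  97. ]), array([427. , 102.5]), 87.2) depth z 0.12636060467469074
bar 179
bar (array([617.1, 223.2]), array([ 21.8, 107.9]), 66.71) 0.15560181364452638
stock (array([ 445.9, -437.8]), array([ 5.9, 25.2]), 80.33) 0.012957564367120658 28
blade (array([ 506.4, -381.3]), array([146.7, 172.1]), 80.42) 0.002317355444676048 2290
table col [148 155 164]
[262 285] [319 331] [269 326] [278 328]
```

Emit:
step_arm(
  commands=[
    [[-40,-42,-9],[0,0,1.38],-1],
    [[-40,-42,-9],[0,0,1.38],-1],
    [[-40,-42,-9],[0,0,1.38],-1],
    [[-40,-42,-9],[0,0,1.38],-1],
    [[-40,-42,-9],[0,0,1.38],-1],
    [[-40,-42,-9],[0,0,1.38],-1],
    [[-40,-42,-9],[0,0,1.38],-1],
    [[-40,-42,-9],[0,0,1.38],-1],
    [[-40,-42,-9],[0,0,1.38],-1],
    [[-40,-42,-9],[0,0,1.38],-1],
  ],
)

```text
clock: 1.1
tcp_pos: [0.4136, 0.1266, 0.3082]
orientation: [-0.0, 0.767, 0.642, -0.0]
force: [0.9, 0.4, -0.0]
gripper_width: 0.0854
grip_force: 0.0
```

Emit:
step_arm(
  commands=[
    [[-47.6,12.2,6],[0,0,0],-1],
    [[-47.6,12.2,6],[0,0,0],-1],
    [[-47.6,12.2,6],[0,0,0],-1],
    [[-47.6,12.2,6],[0,0,0],-1],
    [[-47.6,12.2,6],[0,0,0],-1],
    [[-47.6,12.2,6],[0,0,0],-1],
    [[-47.6,12.2,6],[0,0,0],-1],
    [[-47.6,12.2,6],[0,0,0],-1],
    [[-47.6,12.2,6],[0,0,0],-1],
    [[-47.6,12.2,6],[0,0,0],-1],
  ],
)

```text
clock: 2.1
tcp_pos: [0.4513, -0.3638, 0.2472]
orientation: [-0.0, 0.766, 0.643, -0.0]
force: [1.1, -0.3, 1.0]
gripper_width: 0.0852
grip_force: 0.0
```

```bash
cat > snap.py <<'E'
import sys,numpy as np,cv2
from plant import robot,capture,camera_params
n,o=sys.argv[1:]
s=robot.state();c=camera_params(n);p,d=capture(n)
np.savez(f'pics/{o}.npz',p=p,d=d,**c);cv2.imwrite(f'pics/{o}.png',p[:,:,::-1])
print(s['clock'],np.round(s['tcp_pos'],4),np.round(s['orientation'],4),'cam',-c['R'].T@c['t'],c['R'][2])
E
python3 snap.py wrist w1
```

```text
2.1 [ 0.4513 -0.3638  0.2472] [-4.000e-04  7.659e-01  6.430e-01 -0.000e+00] cam [ 0.46439734 -0.29178718  0.38938425] [-0.04863228 -0.27827505 -0.95926946]
```

View pics/w1.png

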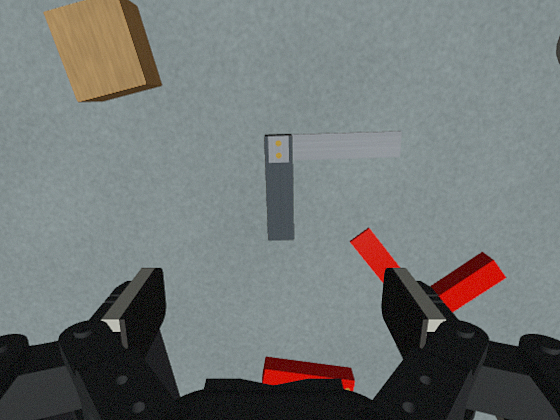

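The wrist view shows the stock top at about (265–294, 135–240), the blade from (292,145) to (400,145) and the fingers open below.

```bash
cat > sq.py <<'E'
import sys
from h import *
def measure(f,zs,box):
    p=f['p'].astype(int);W=cloud(f,f['d']);m=np.zeros(W.shape[:2],bool);m[box[2]:box[3],box[0]:box[1]]=1
    top=big(m&(abs(W[...,2]-zs-.024)<.004)&(np.ptp(p,axis=-1)<60)); 
    P=ray(f,uvm(top),zs+.024)
    bl=big(m&(abs(W[...,2]-zs-.014)<.004)&(p.min(-1)>110)); B=ray(f,uvm(bl),zs+.014)
    return rect(P),np.median(W[top][:,2]),rect(B),np.median(W[bl][:,2]),P,B
if __name__=='__main__':
    f=load('pics/w1.npz');r=measure(f,0,(240,420,115,260));print(r[:4])
    c=cv2.boxPoints(cv2.minAreaRect((r[4][:,:2]*1000).astype(np.float32)));print(c)
    print(cv2.boxPoints(cv2.minAreaRect((r[5][:,:2]*1000).astype(np.float32))))
    print('proj check pixel rgb',f['p'][180,280],f['p'][145,350],f['p'][300,250])
E
python3 sq.py
```

```text
((array([ 455. , -382.2]), array([109.9,  27.9]), 81.9), np.float64(0.023827204309776997), (array([ 529.3, -350.5]), array([ 26.3, 109.6]), 81.9), np.float64(0.013698429733624272))
[[ 433.41296 -434.5829 ]
 [ 461.0302  -438.51147]
 [ 476.5061  -329.71912]
 [ 448.88885 -325.79053]]
[[ 473.12915 -355.8098 ]
 [ 581.6671  -371.26514]
 [ 585.3783  -345.20306]
 [ 476.84033 -329.74774]]
proj check pixel rgb [62 74 80] [142 148 155] [125 136 139]
```

Emit:
step_arm(
  commands=[
    [[-2.85,0.72,5],[0,0,-0.033],-1],
    [[-2.85,0.72,10],[0,0,-0.033],-1],
    [[-2.85,0.72,15],[0,0,-0.033],-1],
    [[-2.85,0.72,19],[0,0,-0.033],-1],
    [[-2.85,0.72,22],[0,0,-0.033],-1],
    [[-2.85,0.72,23.5],[0,0,-0.033],-1],
    [[-2.85,0.72,23.5],[0,0,-0.033],-1],
    [[-2.85,0.72,23.5],[0,0,-0.033],-1],
  ],
)

```text
clock: 2.95
tcp_pos: [0.4546, -0.3913, 0.0139]
orientation: [0.001, 0.755, 0.656, -0.0]
force: [-0.4, -0.5, -0.3]
gripper_width: 0.0854
grip_force: 0.0
```

Emit:
step_arm(
  commands=[
    [[0,0,0.15],[0,0,0],0],
    [[0,0,0.15],[0,0,0],0.4],
    [[0,0,0.15],[0,0,0],1],
    [[0,0,0.15],[0,0,0],1],
    [[0,0,0.15],[0,0,0],1],
    [[0,0,0.15],[0,0,0],1],
    [[0,0,0.15],[0,0,0],1],
    [[0,0,0.15],[0,0,0],1],
  ],
)

```text
clock: 3.75
tcp_pos: [0.4537, -0.391, 0.0127]
orientation: [0.0, 0.755, 0.656, -0.0]
force: [-1.2, 0.9, 6.7]
gripper_width: 0.0265
grip_force: 60.8
```

```bash
python3 -c "
from plant import robot
print(robot.state())"
```

```text
{'clock': 3.75, 'joint_pos': array([-8.97391358e-01,  8.03470918e-01,  1.63767224e+00, -8.26072265e-04,
        7.00058696e-01, -7.57288763e-01]), 'dq': array([ 0.0003203 ,  0.00162626,  0.00068574, -0.00134173,  0.00073775,
        0.00027746]), 'tau': array([  0.46983043, -43.84667873,  -9.32391912,   0.25573435,
        -0.46816626,   0.05430223]), 'tcp_pos': array([ 0.45371423, -0.39096776,  0.01267741]), 'orientation': array([ 1.84065789e-04,  7.54658553e-01,  6.56117641e-01, -2.74124315e-04]), 'force': array([-1.20597783,  0.90821615,  6.71390239]), 'moment': array([0.07708957, 0.31375786, 0.09240796]), 'grip_force': 60.81073880195618, 'gripper_width': 0.02648979782217936}
```

Emit:
step_arm(
  commands=[
    [[0,0,-1],[0,0,0],1],
    [[0,0,-4],[0,0,0],1],
    [[0,0,-8],[0,0,0],1],
    [[2,0,-12],[0,0,-0.02],1],
    [[5,0,-16],[0,0,-0.04],1],
    [[9,-1,-20],[0,0,-0.06],1],
    [[13,-1,-24],[0,0,-0.08],1],
    [[17,-2,-27],[0,0,-0.1],1],
    [[21,-2,-28.7],[0,0,-0.12],1],
    [[25,-2,-28.7],[0,0,-0.12],1],
  ],
)

```text
clock: 4.75
tcp_pos: [0.469, -0.1392, 0.3008]
orientation: [0.002, 0.714, 0.7, 0.001]
force: [1.9, 0.9, -8.4]
gripper_width: 0.0262
grip_force: 61.2
```

Emit:
step_arm(
  commands=[
    [[4,-0.5,0],[0,0,0],1],
    [[8,-1,0],[0,0,0],1],
    [[12,-1.5,0],[0,0,0],1],
    [[15,-1.7,0],[0,0,0],1],
    [[17,-1.7,0],[0,0,0],1],
    [[18,-1.7,0],[0,0,0],1],
    [[18,-1.7,0],[0,0,0],1],
    [[18,-1.7,0],[0,0,0],1],
  ],
)

```text
clock: 5.55
tcp_pos: [0.4552, 0.0392, 0.2981]
orientation: [-0.0, 0.714, 0.7, -0.001]
force: [-0.4, 0.6, -9.5]
gripper_width: 0.0256
grip_force: 61.2
```

```bash
python3 snap.py wrist w2; python3 snap.py side s2
```

```text
5.55 [0.4552 0.0392 0.2981] [-1.000e-04  7.141e-01  7.001e-01 -7.000e-04] cam [0.4574743  0.11250824 0.44019017] [-0.00613589 -0.28381476 -0.9588595 ]
5.6 [0.4555 0.039  0.2982] [ 0.000e+00  7.144e-01  6.997e-01 -6.000e-04] cam [ 0.36947033 -0.95154239  1.17799684] [ 0.11874166  0.61297598 -0.78112794]
```

View pics/w2.png

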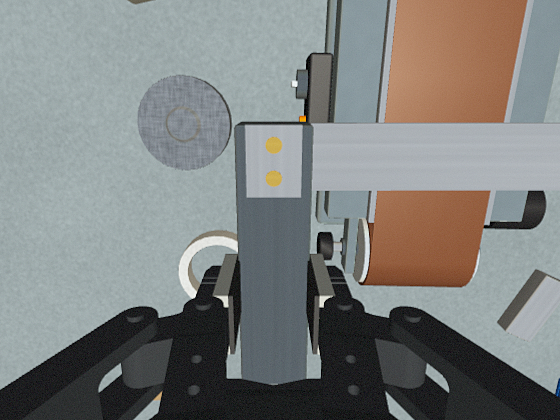

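The wrist view shows the square firmly held, blade across at rows 123–190, with the belt's near edge at about column 388 and the ledge at columns 335–385. I now measure the linisher from the ledge, belt and knob.

```bash
python3 - <<'E'
from h import *
# wrist: held square, and platen edge rows 5..115
f=load('pics/w2.npz');W=cloud(f,f['d']);d=f['d'];p=f['p'].astype(int);print('fx',f['fx'])
hi=W[...,2]>.2
top=hi&(np.arange(560)[None]>232)&(np.arange(560)[None]<318)&(np.arange(420)[:,None]>115)&(np.arange(420)[:,None]<250)
print('stock z',np.median(W[top][:,2]))
zb=np.median(W[150:185,400:550,2]);print('blade z',zb, W[155,330,2],W[155,550,2])
E1=[];
for u in range(330,555,4):
    col=W[60:185,u,2]>.2; v=60+np.argmax(col); E1.append((u,v-.5))
B=ray(f,E1,zb);k=np.polyfit(B[:,0],B[:,1],1);print('blade outer edge y at x=.5',np.polyval(k,.5),'yaw',np.degrees(np.arctan(k[0])))
L=[]
for v in range(130,250,4):
    r=W[v,:,2]>.2; r2=r[225:300]; L.append((225+np.argmax(r2)-.5,v))
S=ray(f,L,zb+.010);k=np.polyfit(S[:,1],S[:,0],1);print('stock outer face x at y=.04',np.polyval(k,.04),'yaw',-np.degrees(np.arctan(k[0])))
# belt & platen & ledge edges in rows
red=(p[...,0]-p[...,2]>50)
e=[[],[],[],[]]
for v in range(4,112,4):
    b=np.nonzero(red[v,370:])[0]+370; e[0].append((b[0]-.5,v)); e[1].append((b[-1]+.5,v))
    z=W[v,320:420,2]; a=np.nonzero(z>.1195)[0]; e[2].append((320+a[0]-.5,v))
    a=np.nonzero((z>.108))[0]; e[3].append((320+a[0]-.5,v))
for n,q,z in zip(['belt near','belt far','platen near','ledge near'],e,[.1245,.1245,.124,.115]):
    P=ray(f,q,z);k=np.polyfit(P[:,1],P[:,0],1);r=P[:,0]-np.polyval(k,P[:,1]);print(n,'x at y=.1: %.4f yaw %.2f res %.4f'%(np.polyval(k,.1),-np.degrees(np.arctan(k[0])),r.std()),P[[0,-1],1])
# side/scene: knob, ledge
for n in ['scene0','side0']:
    f=load(f'pics/{n}.npz');W=cloud(f,f['d']);p=f['p'].astype(int)
    R=(W[...,0]>.45)&(W[...,0]<.8)&(W[...,1]>-.2)&(W[...,1]<.35)
    kn=R&(W[...,2]>.165)&(W[...,2]<.185)
    if kn.any():
        K=ray(f,uvm(big(kn)),.176);print(n,'knob',kn.sum(),np.median(W[kn],0),cv2.minEnclosingCircle((K[:,:2]*1000).astype(np.float32)))
    le=R&(abs(W[...,2]-.115)<.003)&(W[...,0]<.55)&(W[...,0]>.50)
    if le.any():
        le=big(le);print('ledge',le.sum(),rect(ray(f,uvm(le),.115)),np.median(W[le],0))
    pl=R&(W[...,2]>.13)&(W[...,2]<.16)&(p.min(-1)>110); print('bar',pl.sum(),cv2.boxPoints(cv2.minAreaRect((ray(f,uvm(big(pl)),.1535)[:,:2]*1000).astype(np.float32))))
E
```

```text
fx 368.34030018279515
stock z 0.30892046954123964
blade z 0.2984453239729679 0.2984611169226795 0.2983883976181047
blade outer edge y at x=.5 0.1049835023624311 yaw -1.5850881420244323
stock outer face x at y=.04 0.44192334611690426 yaw -1.2868074889831278
belt near x at y=.1: 0.5500 yaw -2.30 res 0.0002 [0.17932958 0.10209367]
belt far x at y=.1: 0.6496 yaw -2.26 res 0.0002 [0.17746067 0.10024165]
platen near x at y=.1: 0.5405 yaw -1.24 res 0.0112 [0.17955154 0.10220087]
ledge near x at y=.1: 0.5079 yaw -2.04 res 0.0019 [0.18219141 0.10260728]
scene0 knob 98 [0.67558997 0.19284853 0.17625152] ((675.3358154296875, 193.79603576660156), 22.332788467407227)
ledge 337 (array([524.8, 127.2]), array([250.7,  29.6]), 87.66) [0.52477956 0.12825462 0.11533223]
bar 108 [[562.9753  233.12561]
 [639.6114  199.49908]
 [646.7033  215.66193]
 [570.0672  249.28845]]
side0 knob 87 [0.67429265 0.19188321 0.17646801] ((674.7490234375, 194.51632690429688), 25.063894271850586)
ledge 328 (array([529.9, 126.4]), array([260.4,  37.2]), 87.63) [0.52770099 0.11155645 0.11606921]
bar 424 [[722.62177 219.17639]
 [791.31696 212.60773]
 [798.72064 290.03564]
 [730.02545 296.6043 ]]
```

Emit:
step_arm(
  commands=[
    [[3,0,0],[0,0,0.01],1],
    [[6,0,0],[0,0,0.02],1],
    [[8,0,0],[0,0,0.02],1],
    [[9,0,0],[0,0,0.02],1],
    [[9,0,0],[0,0,0.02],1],
    [[9,0,0],[0,0,0.02],1],
    [[9,0,0],[0,0,0.02],1],
  ],
)

```text
clock: 6.35
tcp_pos: [0.4575, 0.1287, 0.2984]
orientation: [0.0, 0.722, 0.692, -0.0]
force: [-0.1, -0.8, -7.8]
gripper_width: 0.0262
grip_force: 61.2
```

```bash
python3 snap.py wrist w3
```

```text
6.35 [0.4575 0.1287 0.2984] [ 2.000e-04  7.216e-01  6.923e-01 -3.000e-04] cam [0.4611605  0.20192451 0.44051854] [-0.01129251 -0.28346842 -0.95891508]
```

View pics/w3.png

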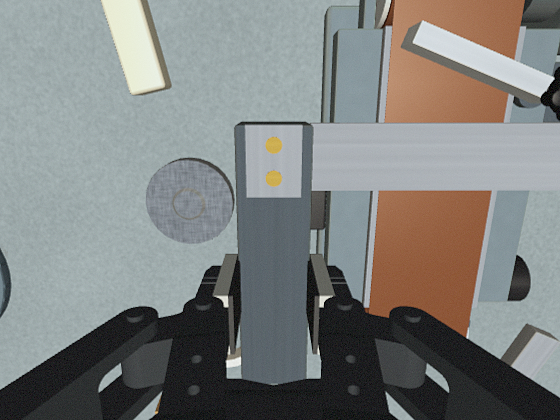

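The view shows the ledge's +y end at row ~29 (columns 335–384), the stop's top from (424,21)/(412,45) to (555,90), and the belt at columns 388–525.

```bash
python3 - <<'E'
from h import *
f=load('pics/w3.npz');W=cloud(f,f['d']);p=f['p'].astype(int)
red=(p[...,0]-p[...,2]>50)
a=[];b=[]
for v in list(range(66,118,4)):
    r=np.nonzero(red[v,370:540])[0]+370; a.append((r[0]-.5,v)); b.append((r[-1]+.5,v))
for n,q in (('near',a),('far',b)):
    P=ray(f,q,.1245);k=np.polyfit(P[:,1],P[:,0],1);print(n,'x at .2',np.polyval(k,.2),-np.degrees(np.arctan(k[0])),(P[:,0]-np.polyval(k,P[:,1])).std())
# ledge end
print('ledge z',np.round(W[20:40:2,360,2],4), W[70,360])
for u in (340,350,360,370,380): 
    g=p[15:45,u].sum(-1); print(u,list(g))
m=(W[...,2]>.145)&(W[...,2]<.16)&(np.arange(420)[:,None]<118)&(p.min(-1)>140)
m=big(m);P=ray(f,uvm(m),.1535);print('bar z',np.median(W[m][:,2]));print(cv2.boxPoints(cv2.minAreaRect((P[:,:2]*1000).astype(np.float32))),rect(P))
kn=(W[...,2]>.165)&(W[...,2]<.185)&(np.arange(420)[:,None]<118);K=uvm(kn);print('knob',kn.sum(), (ray(f,K,.176).min(0),ray(f,K,.176).max(0)) if kn.any() else '')
E
```

```text
near x at .2 0.5541097197687812 -2.2431700488109314 0.0002261761028808492
far x at .2 0.6373668901127278 55.18597107933307 0.007197208204356982
ledge z [0.085  0.0846 0.0844 0.0869 0.0864 0.1137 0.1144 0.115  0.1151 0.1145] [0.53441807 0.22073174 0.11337184]
340 [np.int64(451), np.int64(451), np.int64(449), np.int64(446), np.int64(442), np.int64(451), np.int64(442), np.int64(453), np.int64(453), np.int64(455), np.int64(455), np.int64(462), np.int64(452), np.int64(442), np.int64(406), np.int64(438), np.int64(447), np.int64(462), np.int64(443), np.int64(444), np.int64(440), np.int64(442), np.int64(451), np.int64(450), np.int64(441), np.int64(451), np.int64(453), np.int64(438), np.int64(443), np.int64(447)]
350 [np.int64(434), np.int64(450), np.int64(443), np.int64(435), np.int64(442), np.int64(436), np.int64(439), np.int64(439), np.int64(444), np.int64(444), np.int64(443), np.int64(447), np.int64(449), np.int64(437), np.int64(417), np.int64(452), np.int64(453), np.int64(436), np.int64(448), np.int64(450), np.int64(439), np.int64(446), np.int64(448), np.int64(442), np.int64(448), np.int
[... 1006 characters left out ...]
4(290), np.int64(322), np.int64(383), np.int64(426), np.int64(461), np.int64(476), np.int64(478), np.int64(450), np.int64(426), np.int64(425), np.int64(392), np.int64(295), np.int64(236), np.int64(388), np.int64(446), np.int64(453), np.int64(448), np.int64(453), np.int64(449), np.int64(447), np.int64(449), np.int64(456), np.int64(447), np.int64(454), np.int64(452), np.int64(456), np.int64(445), np.int64(442), np.int64(452)]
bar z 0.15312598194040422
[[561.8654  235.56857]
 [662.21857 193.07132]
 [668.3415  207.5299 ]
 [567.98834 250.02716]] (array([615.1, 221.5]), array([ 15.7, 109. ]), 67.05)
knob 450 (array([0.64594861, 0.18061387, 0.176     ]), array([0.66019423, 0.21365783, 0.176     ]))
```

Emit:
step_arm(
  commands=[
    [[-1.7,3,0],[0,0,-0.003],1],
    [[-3.36,6,1],[0,0,-0.003],1],
    [[-3.36,7.15,4],[0,0,-0.003],1],
    [[-3.36,7.15,8],[0,0,-0.003],1],
    [[-3.36,7.15,11.5],[0,0,-0.003],1],
    [[-3.36,7.15,14],[0,0,-0.003],1],
    [[-3.36,7.15,15],[0,0,-0.003],1],
    [[-3.36,7.15,15],[0,0,-0.003],1],
    [[-3.36,7.15,15],[0,0,-0.003],1],
    [[-3.36,7.15,15],[0,0,-0.003],1],
  ],
)

```text
clock: 7.4
tcp_pos: [0.5292, 0.0933, 0.1502]
orientation: [0.002, 0.72, 0.694, 0.001]
force: [-0.3, -0.0, -8.2]
gripper_width: 0.026
grip_force: 61.4
```

```bash
python3 snap.py wrist w4; python3 snap.py side s4; python3 - <<'E'
from h import *
f=load('pics/w3.npz');print('ledge end',ray(f,[(360,28.3),(345,28.8)],.115))
f=load('pics/w4.npz');W=cloud(f,f['d']);p=f['p'].astype(int)
print(W[150,275],W[160,450],W[160,340])
m=big((W[...,2]>.16-.012)&(W[...,2]<.19)&(p.min(-1)>110)&(np.arange(420)[:,None]<215)&(np.arange(420)[:,None]>100))
s=load('pics/s4.npz');cv2.imwrite('pics/s4c.png',cv2.resize(s['p'][100:230,220:360,::-1],None,fx=4,fy=4,interpolation=cv2.INTER_CUBIC))
E
```

```text
7.4 [0.5292 0.0933 0.1502] [0.0015 0.7201 0.6939 0.0015] cam [0.53186894 0.16642951 0.29241161] [-0.00580967 -0.28293475 -0.95912157]
7.45 [0.5289 0.0934 0.1502] [0.0015 0.7201 0.6939 0.0014] cam [ 0.36947033 -0.95154239  1.17799684] [ 0.11874166  0.61297598 -0.78112794]
ledge end [[0.53321154 0.25231101 0.115     ]
 [0.52112988 0.25242748 0.115     ]]
[0.53243799 0.14839003 0.16053026] [0.59988349 0.14080032 0.15125125] [0.55749099 0.14227003 0.1507287 ]
```

View pics/w4.png

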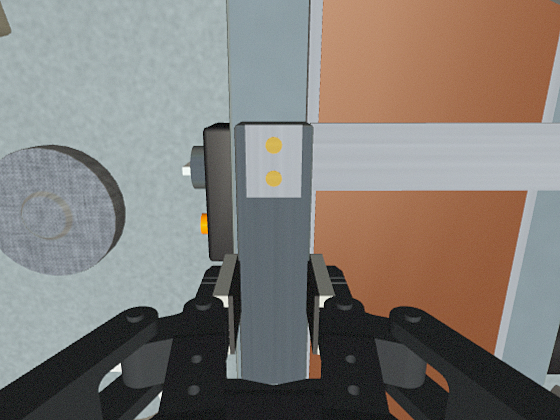

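The wrist view shows the stock (columns 237–312) over the ledge just clear of the platen edge (column ~318), blade across the belt. Lower first, then slide under the knob's overhang.

Emit:
step_arm(
  commands=[
    [[0,-0.1,1],[0,0,0],1],
    [[0,-0.1,1.95],[0,0,0],1],
    [[0,-0.1,1.95],[0,0,0],1],
    [[0,-0.1,1.95],[0,0,0],1],
    [[1,-0.1,1.95],[0,0,0],1],
    [[2,-0.1,1.95],[0,0,0],1],
    [[2.8,-0.1,1.95],[0,0,0],1],
    [[3.4,-0.1,1.95],[0,0,0],1],
    [[3.4,-0.1,1.95],[0,0,0],1],
    [[3.4,-0.1,1.95],[0,0,0],1],
  ],
)

```text
clock: 8.5
tcp_pos: [0.5276, 0.1277, 0.129]
orientation: [0.0, 0.72, 0.694, -0.0]
force: [-1.2, -0.7, -7.9]
gripper_width: 0.0265
grip_force: 61.4
```

```bash
python3 snap.py wrist w5; python3 - <<'E'
from h import *
f=load('pics/w5.npz');W=cloud(f,f['d'])
O=np.array([.6009,.1243]);t=np.radians(-2.27);R=np.array([[np.cos(t),np.sin(t)],[-np.sin(t),np.cos(t)]])
def lin(P): return np.round(((np.atleast_2d(P)[:,:2]-O)@R.T)*1000,1)
from plant import robot
print('tcp lin',lin(robot.state()['tcp_pos']))
E
```

```text
8.5 [0.5276 0.1277 0.129 ] [ 1.000e-04  7.197e-01  6.942e-01 -2.000e-04] cam [0.53089791 0.20088205 0.27112217] [-0.00966052 -0.28307857 -0.95904807]
tcp lin [[-73.3   0.3]]
```

View pics/w5.png

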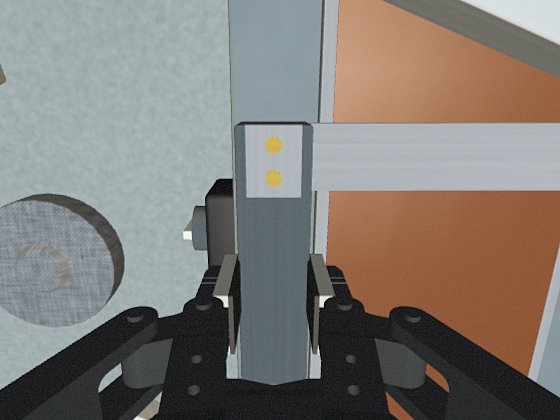

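The stock sits over the ledge with about a 4 mm gap to the platen edge (column ~318 against ~312) and the blade edge lies in front of the stop. Lower, then press toward the platen.

Emit:
step_arm(
  commands=[
    [[0,0,0.13],[0,0,0],1],
    [[0,0.2,0.13],[0,0,0],1],
    [[0,0.35,0.13],[0,0,0],1],
    [[0,0.4,0.13],[0,0,0],1],
    [[0,0.45,0.13],[0,0,0],1],
    [[0,0.45,0.13],[0,0,0],1],
  ],
)

```text
clock: 9.15
tcp_pos: [0.5314, 0.1271, 0.1277]
orientation: [-0.001, 0.72, 0.694, -0.001]
force: [-4.9, -0.9, -1.5]
gripper_width: 0.0261
grip_force: 62.1
```

Emit:
step_arm(
  commands=[
    [[0,0.05,0.03],[0,0,0],1],
    [[0,0.1,0.03],[0,0,0],1],
    [[0,0.1,0.03],[0,0,0],1],
    [[0,0.1,0.03],[0,0,0],1],
  ],
)

```text
clock: 9.55
tcp_pos: [0.5314, 0.1272, 0.1278]
orientation: [-0.001, 0.72, 0.694, -0.001]
force: [-6.4, -1.7, 1.0]
gripper_width: 0.0262
grip_force: 62.6
```

```bash
python3 -c "
from plant import robot
s=robot.state();print(s['force'],s['moment'],s['tcp_pos'],s['orientation'])"
```

```text
[-6.39768144 -1.66631489  0.99727584] [-0.23500344  1.15196723 -0.14180668] [0.53140897 0.12716023 0.12776281] [-0.00115198  0.72006466  0.6939045  -0.00144971]
```

Emit:
step_arm(
  commands=[
    [[0,0,0],[0,0,0],0.3],
    [[0,0,0],[0,0,0],-0.2],
    [[0,0,0],[0,0,0],-0.2],
    [[0,0,-1],[0,0,0],-0.2],
    [[0,0,-4],[0,0,0],-0.2],
    [[0,0,-8],[0,0,0],-0.2],
    [[-3,-2,-13],[0,0,0],-0.2],
    [[-6,-4,-18],[0,0,0],-0.2],
    [[-6,-4,-22],[0,0,0],-0.2],
    [[-6,-4,-22],[0,0,0],-0.2],
  ],
)

```text
clock: 10.55
tcp_pos: [0.4939, 0.0676, 0.3546]
orientation: [0.006, 0.721, 0.693, 0.005]
force: [0.8, 0.7, -0.7]
gripper_width: 0.0512
grip_force: 0.0
```

```bash
python3 snap.py wrist w6
```

```text
10.55 [0.4939 0.0676 0.3546] [0.0057 0.7205 0.6934 0.0048] cam [0.49523214 0.14090514 0.49667523] [ 0.00399808 -0.28424394 -0.95874365]
```

View pics/w6.png

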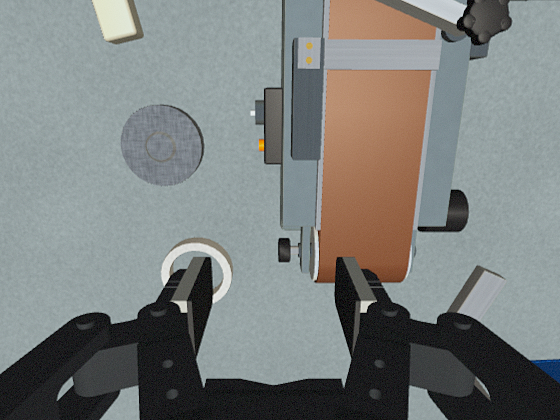

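The square rests with the stock at columns 293–321, rows 38–160, and the blade at rows 39–68, with the knob at (486,18) and the stop at the top. Measuring relative to the belt.

```bash
cat > rel.py <<'E'
import sys
from h import *
O=np.array([.6009,.1243]);t=np.radians(-2.27);R=np.array([[np.cos(t),np.sin(t)],[-np.sin(t),np.cos(t)]])
def lin(P): return np.round(((np.atleast_2d(P)[:,:2]-O)@R.T)*1000,1)
def ln(P,ax):
    P=np.array(P,float)/1000;k=np.polyfit(P[:,ax],P[:,1-ax],1);r=P[:,1-ax]-np.polyval(k,P[:,ax]);g=abs(r)<2.5*r.std()+1e-6;k=np.polyfit(P[g,ax],P[g,1-ax],1)
    a=np.degrees(np.arctan(k[0]));return round(a if ax==0 else -a,2),round(k[1]*1000,2)
if __name__=='__main__':
    f=load(sys.argv[1]);W=cloud(f,f['d']);p=f['p'].astype(int);L=((W[...,:2]-O)@R.T)*1000;Z=W[...,2]
    red=(p[...,0]-p[...,2]>40)&(abs(Z-.1245)<.006)
    near=[];far=[]
    for v in range(75,200,4):
        b=np.nonzero(red[v])[0]
        if len(b)>50: near.append((b[0]-.5,v));far.append((b[-1]+.5,v))
    N=lin(ray(f,near,.1245));F=lin(ray(f,far,.1245))
    print('belt near (yaw,x)',ln(N,1),'far',ln(F,1))
    st=big((abs(Z-.139)<.005)&(L[...,0]<-45)&(L[...,0]>-100)&(L[...,1]<80))
    P=lin(ray(f,uvm(st),.139));r=rect(np.array(P)/1000);print('stock',r,cv2.boxPoints(cv2.minAreaRect(P.astype(np.float32))).round(1).tolist(),np.median(Z[st]))
    gray=(np.ptp(p,axis=-1)<35)&(p.min(-1)>110)
    bl=big(gray&(abs(L[...,0])<47)&(L[...,1]>25)&(L[...,1]<72)&(Z<.137)&(Z>.120))
    U=uvm(bl);o=[];i=[]
    for u in np.unique(U[:,0])[3:-3]:
        v=U[U[:,0]==u,1];o.append((u,v.min()-.5));i.append((u,v.max()+.5))
    print('blade outer (yaw,y)',ln(lin(ray(f,o,.129)),0),'inner',ln(lin(ray(f,i,.129)),0),'z',np.median(Z[bl]))
    br=(Z>.146)&(Z<.160)&(p.min(-1)>140)&(L[...,0]<75)&(L[...,0]>-70)&(L[...,1]>50)
    if br.sum()>100:
        P=lin(ray(f,uvm(big(br)),.1535));print('bar',rect(P/1000),cv2.boxPoints(cv2.minAreaRect(P.astype(np.float32))).round(1).tolist())
    kn=(Z>.165)&(Z<.185)&(abs(L[...,0]-70)<40)&(abs(L[...,1]-75)<40)
    if kn.sum()>50: print('knob',cv2.minEnclosingCircle(lin(ray(f,uvm(big(kn)),.176)).astype(np.float32)))
E
python3 rel.py pics/w6.npz
```

```text
belt near (yaw,x) (np.float64(-0.06), np.float64(-49.71)) far (np.float64(0.02), np.float64(49.82))
stock (array([-69. ,   8.8]), array([ 28.2, 108.7]), 0.08) [[-83.19999694824219, 63.20000076293945], [-83.0, -45.5], [-54.900001525878906, -45.5], [-55.0, 63.20000076293945]] 0.13873689084606255
blade outer (yaw,y) (np.float64(0.0), np.float64(64.21)) inner (np.float64(0.21), np.float64(37.56)) z 0.12859673716756542
bar (array([34. , 88.5]), array([15.5, 52.8]), 69.42) [[6.599999904632568, 90.5], [56.0, 71.9000015258789], [61.5, 86.5], [12.0, 105.0]]
knob ((66.79150390625, 71.7507553100586), 22.11205291748047)
```

Emit:
step_arm(
  commands=[
    [[2,2,2],[0,0,0],-0.2],
    [[5,4,6],[0,0,0],-0.2],
    [[6,4,10],[0,0,0],-0.2],
    [[6,4,14],[0,0,0],-0.2],
    [[6,4,17],[0,0,0],-0.2],
    [[6,4,18],[0,0,0],-0.2],
    [[6,4,18],[0,0,0],-0.2],
    [[6,4,18],[0,0,0],-0.2],
  ],
)

```text
clock: 11.4
tcp_pos: [0.5343, 0.1274, 0.1683]
orientation: [0.001, 0.72, 0.694, 0.001]
force: [0.7, -0.4, 1.0]
gripper_width: 0.0511
grip_force: 0.0
```

Emit:
step_arm(
  commands=[
    [[0,-0.2,2],[0,0,0],-0.2],
    [[0,-0.2,3.5],[0,0,0],-0.2],
    [[0,-0.2,4.0],[0,0,0],-0.2],
    [[0,-0.2,4.0],[0,0,0],-0.2],
    [[0,-0.2,4.0],[0,0,0],1],
    [[0,-0.2,4.0],[0,0,0],1],
    [[0,-0.2,4.0],[0,0,0],1],
    [[0,-0.2,4.0],[0,0,0],1],
    [[0,-0.2,4.0],[0,0,0],1],
  ],
)

```text
clock: 12.3
tcp_pos: [0.5314, 0.1274, 0.1289]
orientation: [0.0, 0.72, 0.694, 0.0]
force: [-1.9, -0.8, 5.2]
gripper_width: 0.0262
grip_force: 62.1
```

Emit:
step_arm(
  commands=[
    [[0.1,0,-0.05],[0,0,0],1],
    [[0.2,0,-0.05],[0,0,0],1],
    [[0.28,0,-0.05],[0,0,0],1],
    [[0.28,0,-0.05],[0,0,0],1],
    [[0.28,0.05,0],[0,0,0],1],
    [[0.28,0.05,0],[0,0,0],1],
    [[0.28,0.05,0],[0,0,0],1],
  ],
)

```text
clock: 13.0
tcp_pos: [0.5314, 0.1276, 0.1289]
orientation: [0.001, 0.72, 0.694, -0.002]
force: [-3.4, -9.0, 10.3]
gripper_width: 0.026
grip_force: 62.6
```

Emit:
step_arm(
  commands=[
    [[0,0,-0.3],[0,0,0],1],
    [[0,0,-0.5],[0,0,0],1],
    [[0,0,-0.6],[0,0,0],1],
    [[0,0,-0.6],[0,0,0],1],
  ],
)

```text
clock: 13.4
tcp_pos: [0.5314, 0.1304, 0.1328]
orientation: [-0.0, 0.72, 0.694, -0.0]
force: [-0.5, -0.0, -7.9]
gripper_width: 0.0262
grip_force: 60.6
```

Emit:
step_arm(
  commands=[
    [[-0.03,0,0.25],[0,0,0],1],
    [[-0.03,0,0.4],[0,0,0],1],
    [[-0.03,0.1,0.45],[0,0,0],1],
    [[-0.03,0.2,0.45],[0,0,0],1],
    [[-0.03,0.2,0.45],[0,0,0],1],
  ],
)

```text
clock: 13.9
tcp_pos: [0.5315, 0.1299, 0.129]
orientation: [-0.002, 0.72, 0.694, -0.002]
force: [-6.4, 0.6, 0.0]
gripper_width: 0.0263
grip_force: 61.5
```

Emit:
step_arm(
  commands=[
    [[0,0,0],[0,0,0],0.3],
    [[0,0,0],[0,0,0],-0.2],
    [[0,0,0],[0,0,0],-0.2],
    [[0,0,-1],[0,0,0],-0.2],
    [[0,0,-4],[0,0,0],-0.2],
    [[0,0,-8],[0,0,0],0.5],
    [[-1,-1,-13],[0,0,0],1],
    [[-2,-2,-18],[0,0,0],1],
    [[-2,-2,-22],[0,0,0],1],
    [[-2,-2,-22],[0,0,0],1],
  ],
)

```text
clock: 14.9
tcp_pos: [0.5173, 0.1103, 0.3574]
orientation: [0.006, 0.72, 0.694, 0.007]
force: [0.7, 0.5, -0.7]
gripper_width: -0.0004
grip_force: 0.0
```

Emit:
step_arm(
  commands=[
    [[0,0,0],[0,0,0],1],
    [[0,0,0],[0,0,0],1],
  ],
)

```text
clock: 15.1
tcp_pos: [0.5125, 0.1105, 0.3483]
orientation: [-0.0, 0.72, 0.694, -0.0]
force: [0.5, 0.7, -0.3]
gripper_width: -0.0001
grip_force: 0.0
```

```bash
python3 snap.py wrist w7; python3 rel.py pics/w7.npz
```

```text
15.1 [0.5125 0.1105 0.3483] [-4.000e-04  7.201e-01  6.939e-01 -4.000e-04] cam [0.51601008 0.18360649 0.49044736] [-0.01100717 -0.28276698 -0.95912548]
belt near (yaw,x) (np.float64(0.0), np.float64(-49.62)) far (np.float64(0.54), np.float64(49.79))
stock (array([-68.7,  11.2]), array([ 27.9, 109.5]), 0.0) [[-82.69999694824219, 66.0], [-82.69999694824219, -43.5], [-54.79999923706055, -43.5], [-54.79999923706055, 66.0]] 0.13883576437651335
blade outer (yaw,y) (np.float64(-0.0), np.float64(66.6)) inner (np.float64(-0.64), np.float64(40.23)) z 0.1286364586398536
bar (array([ 9.3, 98. ]), array([ 15.7, 106.2]), 69.36) [[-43.20000076293945, 109.4000015258789], [56.20000076293945, 72.0], [61.70000076293945, 86.69999694824219], [-37.599998474121094, 124.0999984741211]]
knob ((67.29058074951172, 74.41450500488281), 22.211458206176758)
```

Emit:
step_arm(
  commands=[
    [[4,1.5,0],[0,0,0],1],
    [[8,3,0],[0,0,0],1],
    [[12,4.5,1],[0,0,0],1],
    [[16.3,5.8,3],[0,0,0],1],
    [[16.3,5.8,7],[0,0,0],1],
    [[16.3,5.8,11],[0,0,0],1],
    [[16.3,5.8,15],[0,0,0],1],
    [[16.3,5.8,17],[0,0,0],1],
    [[16.3,5.8,17],[0,0,0],1],
    [[16.3,5.8,17],[0,0,0],1],
  ],
)

```text
clock: 16.15
tcp_pos: [0.5769, 0.2712, 0.1778]
orientation: [-0.001, 0.72, 0.694, -0.001]
force: [-0.5, -0.5, 0.4]
gripper_width: 0.0
grip_force: 0.0
```

```bash
cat > tl.py <<'E'
from plant import robot
from rel import *
s=robot.state();q=s['orientation'];print('tcp lin',lin(s['tcp_pos']),s['tcp_pos'][2],'yaw rel',2*np.degrees(np.arctan2(q[2],q[1]))-90+2.27,'F',s['force'].round(2),s['moment'].round(3),s['clock'])
E
python3 tl.py
```

```text
tcp lin [[-29.8 145.8]] 0.17778944649914624 yaw rel 0.15480614196777198 F [-0.55 -0.55  0.45] [ 0.03  -0.046  0.04 ] 16.15
```

Emit:
step_arm(
  commands=[
    [[0,0,2],[0,0,0],1],
    [[0,0,4],[0,0,0],1],
    [[0,0,4],[0,0,0],1],
    [[-1,0,4],[0,0,0],1],
    [[-2,0,4],[0,0,0],1],
    [[-3,0,4],[0,0,0],1],
    [[-3.8,0,4],[0,0,0],1],
    [[-4.4,0,4],[0,0,0],1],
    [[-4.4,0,4],[0,0,0],1],
    [[-4.4,0,4],[0,0,0],1],
  ],
)

```text
clock: 17.15
tcp_pos: [0.5758, 0.2266, 0.139]
orientation: [0.0, 0.72, 0.694, -0.0]
force: [-0.2, 0.3, -0.1]
gripper_width: 0.0001
grip_force: 0.0
```

```bash
python3 tl.py; python3 snap.py wrist w8; python3 snap.py side s8; python3 rel.py pics/w8.npz
```

```text
tcp lin [[-29.1 101.3]] 0.13897722192828463 yaw rel 0.13217763004495398 F [-0.15  0.33 -0.14] [-0.056 -0.057 -0.013] 17.15
17.15 [0.5758 0.2266 0.139 ] [ 4.000e-04  7.202e-01  6.938e-01 -0.000e+00] cam [0.57906657 0.29983404 0.28109847] [-0.00940391 -0.28335021 -0.9589704 ]
17.2 [0.5758 0.2269 0.1389] [ 3.000e-04  7.201e-01  6.939e-01 -0.000e+00] cam [ 0.36947033 -0.95154239  1.17799684] [ 0.11874166  0.61297598 -0.78112794]
belt near (yaw,x) (np.float64(-0.39), np.float64(-50.43)) far (np.float64(1.49), np.float64(53.92))
stock (array([-79.8,  54.9]), array([9.2, 4.2]), 84.81) [[-82.30000305175781, 50.5], [-78.19999694824219, 50.099998474121094], [-77.4000015258789, 59.20000076293945], [-81.5, 59.599998474121094]] 0.1388881257903879
blade outer (yaw,y) (np.float64(0.0), np.float64(54.5)) inner (np.float64(-0.0), np.float64(40.9)) z 0.12872877778989114
bar (array([45.4, 78. ]), array([16.1, 37.8]), 86.27) [[26.100000381469727, 71.19999694824219], [63.79999923706055, 68.69999694824219], [64.80000305175781, 84.80000305175781], [27.100000381469727, 87.30000305175781]]
knob ((59.76122283935547, 85.01023864746094), 18.56535530090332)
```

View pics/w8.png

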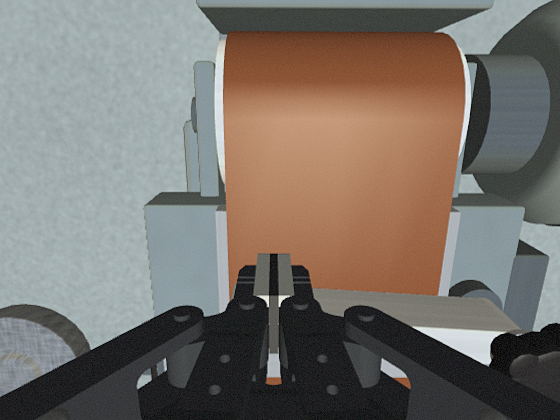

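The finger is behind the stop's free end; the stop is about 3.7° from square. Continue in small steps watching force.

Emit:
step_arm(
  commands=[
    [[-0.2,0,0],[0,0,0],1],
    [[-0.4,0,0],[0,0,0],1],
    [[-0.6,0,0],[0,0,0],1],
    [[-0.75,0,0],[0,0,0],1],
    [[-0.75,0,0],[0,0,0],1],
  ],
)

```text
clock: 17.75
tcp_pos: [0.5748, 0.2196, 0.1387]
orientation: [-0.0, 0.72, 0.694, -0.0]
force: [-0.2, 1.3, -0.4]
gripper_width: -0.0002
grip_force: 0.5
```

Emit:
step_arm(
  commands=[
    [[-0.05,0,0],[0,0,0],1],
    [[-0.1,0,0],[0,0,0],1],
    [[-0.1,0,0],[0,0,0],1],
  ],
)

```text
clock: 18.05
tcp_pos: [0.575, 0.2188, 0.1388]
orientation: [-0.0, 0.72, 0.694, -0.0]
force: [-2.1, 1.9, -0.7]
gripper_width: -0.0002
grip_force: 0.7
```

```bash
python3 tl.py; python3 snap.py wrist w9; python3 rel.py pics/w9.npz | grep bar
```

```text
tcp lin [[-29.6  93.4]] 0.138812202446374 yaw rel 0.15125379954811935 F [-2.14  1.86 -0.67] [ 0.209  0.155 -0.05 ] 18.05
18.05 [0.575  0.2188 0.1388] [-1.000e-04  7.201e-01  6.939e-01 -1.000e-04] cam [0.578384   0.29185944 0.28097754] [-0.01008149 -0.28282928 -0.95911728]
bar (array([40.9, 76.4]), array([46.4, 15.9]), -0.0) [[17.700000762939453, 84.4000015258789], [17.700000762939453, 68.5], [64.0999984741211, 68.5], [64.0999984741211, 84.4000015258789]]
```

Emit:
step_arm(
  commands=[
    [[-0.05,0,0],[0,0,0],1],
    [[-0.05,0,0],[0,0,0],1],
    [[-0.05,0,0],[0,0,0],1],
  ],
)

```text
clock: 18.4
tcp_pos: [0.5751, 0.2183, 0.1388]
orientation: [-0.0, 0.72, 0.694, -0.0]
force: [-1.4, 2.0, -0.5]
gripper_width: -0.0002
grip_force: 0.7
```

Emit:
step_arm(
  commands=[
    [[-0.05,0,0],[0,0,0],1],
    [[-0.05,0,0],[0,0,0],1],
    [[-0.05,0,0],[0,0,0],1],
  ],
)

```text
clock: 18.7
tcp_pos: [0.5751, 0.2178, 0.1389]
orientation: [-0.0, 0.72, 0.694, -0.0]
force: [-0.8, 2.8, -0.2]
gripper_width: 0.0001
grip_force: 0.8
```

```bash
python3 tl.py
```

```text
tcp lin [[-29.5  92.4]] 0.13885059718471637 yaw rel 0.14919010671350863 F [-0.75  2.83 -0.25] [ 0.269  0.131 -0.028] 18.7
```

Emit:
step_arm(
  commands=[
    [[0.5,0,0],[0,0,0],1],
    [[1.5,0,0],[0,0,0],1],
    [[2,0,-3],[0,0,0],1],
    [[2,0,-7],[0,0,0],1],
    [[2,0,-11],[0,0,0],1],
    [[-1,-1,-15],[0,0,0],1],
    [[-4,-3,-18],[0,0,0],1],
    [[-7,-5,-21],[0,0,0],1],
    [[-10,-5.9,-21],[0,0,0],1],
    [[-10.9,-5.9,-21],[0,0,0],1],
  ],
)

```text
clock: 19.7
tcp_pos: [0.5115, 0.1094, 0.3507]
orientation: [0.002, 0.721, 0.693, 0.001]
force: [-0.8, -0.3, -0.5]
gripper_width: -0.0002
grip_force: 0.0
```

Emit:
step_arm(
  commands=[
    [[0,0,0],[0,0,0],1],
    [[0,0,0],[0,0,0],1],
    [[0,0,0],[0,0,0],1],
    [[0,0,0],[0,0,0],1],
  ],
)

```text
clock: 20.1
tcp_pos: [0.5124, 0.112, 0.3482]
orientation: [-0.0, 0.72, 0.694, -0.0]
force: [-0.2, -0.1, -0.4]
gripper_width: 0.0002
grip_force: 0.0
```

```bash
python3 snap.py wrist w10; python3 rel.py pics/w10.npz; cat > edge.py <<'E'
import sys
from rel import *
f=load(sys.argv[1]);W=cloud(f,f['d']);p=f['p'].astype(int);L=((W[...,:2]-O)@R.T)*1000;Z=W[...,2]
br=big((Z>.148)&(Z<.159)&(L[...,0]<45)&(L[...,0]>-60)&(L[...,1]>55)&(L[...,1]<130)&(p.min(-1)>120));U=uvm(br);o=[];i=[]
for u in np.unique(U[:,0])[4:-4]:
    v=U[U[:,0]==u,1];o.append((u,v.min()-.5));i.append((u,v.max()+.5))
for n,q in(('+y',o),('-y',i)): print('bar top edge',n,ln(lin(ray(f,q,.1535)),0))
im=f['p'];cs=proj(f,np.r_[W[br][:1]])
print('u range',U.min(0),U.max(0))
a=U.min(0)-[50,15];b=U.max(0)+[60,60];a=np.maximum(a,0);cv2.imwrite(sys.argv[1].replace('.npz','c.png'),cv2.resize(im[a[1]:b[1],a[0]:b[0],::-1],None,fx=3,fy=3,interpolation=cv2.INTER_CUBIC)[:600,:800])
E
python3 edge.py pics/w10.npz
```

```text
20.1 [0.5124 0.112  0.3482] [-5.000e-04  7.196e-01  6.944e-01 -3.000e-04] cam [0.51572322 0.18503429 0.49035786] [-0.01059743 -0.28258916 -0.9591825 ]
belt near (yaw,x) (np.float64(0.09), np.float64(-49.58)) far (np.float64(-0.04), np.float64(49.88))
stock (array([-68.7,  11.4]), array([ 27.9, 108.8]), 0.0) [[-82.69999694824219, 65.80000305175781], [-82.69999694824219, -43.0], [-54.79999923706055, -43.0], [-54.79999923706055, 65.80000305175781]] 0.1388035710574563
blade outer (yaw,y) (np.float64(0.29), np.float64(66.73)) inner (np.float64(0.29), np.float64(40.39)) z 0.1286282431475321
bar (array([ 5.4, 74.3]), array([107.2,  15.6]), 0.29) [[-48.20000076293945, 81.9000015258789], [-48.099998474121094, 66.30000305175781], [59.099998474121094, 66.80000305175781], [59.0, 82.4000015258789]]
knob ((67.57875061035156, 74.99789428710938), 22.322221755981445)
bar top edge +y (np.float64(0.29), np.float64(82.47))
bar top edge -y (np.float64(0.92), np.float64(66.74))
u range [319  68] [428  87]
```

View pics/w10c.png

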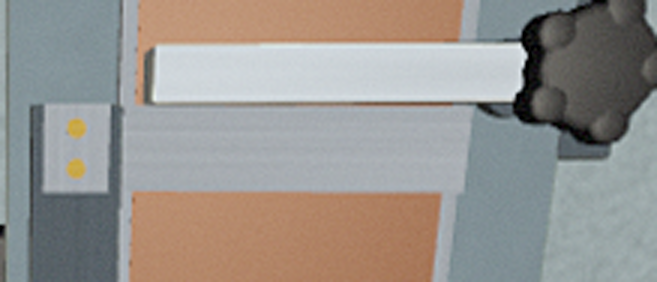

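Emit:
step_arm(
  commands=[
    [[0,2,2],[0,0,0],1],
    [[0.5,4,6],[0,0,0],1],
    [[1,6.8,10],[0,0,0],1],
    [[1,6.8,13],[0,0,0],1],
    [[1,6.8,14.8],[0,0,0],1],
    [[1,6.8,14.8],[0,0,0],1],
    [[1,6.8,14.8],[0,0,0],1],
    [[1,6.8,14.8],[0,0,0],1],
  ],
)

```text
clock: 20.95
tcp_pos: [0.5815, 0.1188, 0.2024]
orientation: [0.001, 0.72, 0.694, 0.001]
force: [0.8, -0.1, -0.2]
gripper_width: 0.0001
grip_force: 0.0
```

```bash
python3 snap.py wrist w11; python3 edge.py pics/w11.npz; python3 - <<'E'
from rel import *
f=load('pics/w11.npz')
p=f['p'].astype(int);c=dict(f)
for x in (-44,-30,-15,0,15,30,42):
    X=np.r_[O+R.T@np.array([x/1000,.0667]),.129];u,v=proj(f,X)[0];u=int(round(u));v0=int(round(v))
    print(x,u,v0,[tuple(p[k,u-1:u+2].mean(0).astype(int)) for k in range(v0-5,v0+6)])
E
```

```text
20.95 [0.5815 0.1188 0.2024] [0.001  0.7199 0.694  0.0011] cam [0.58438962 0.19186989 0.34453977] [-0.0068462  -0.28272662 -0.9591761 ]
bar top edge +y (np.float64(0.6), np.float64(82.67))
bar top edge -y (np.float64(0.66), np.float64(66.77))
u range [214  64] [404  98]
-44 228 98 [(np.int64(212), np.int64(219), np.int64(223)), (np.int64(212), np.int64(219), np.int64(224)), (np.int64(213), np.int64(220), np.int64(226)), (np.int64(216), np.int64(221), np.int64(224)), (np.int64(205), np.int64(205), np.int64(200)), (np.int64(172), np.int64(172), np.int64(168)), (np.int64(167), np.int64(173), np.int64(179)), (np.int64(170), np.int64(175), np.int64(180)), (np.int64(168), np.int64(173), np.int64(178)), (np.int64(167), np.int64(172), np.int64(179)), (np.int64(168), np.int64(173), np.int64(178))]
-30 253 98 [(np.int64(210), np.int64(218), np.int64(222)), (np.int64(212), np.int64(218), np.int64(223)), (np.int64(213), np.int64(222), np.int64(227)), (np.int64(217), np.int64(223), np.int64(226)), (np.int64(199), np.int64(197), np.int64(187)), (np.int64(151), np.int64(145), np.int64(140)), (np.in
[... 2168 characters left out ...]
 np.int64(178), np.int64(185)), (np.int64(170), np.int64(175), np.int64(180)), (np.int64(169), np.int64(174), np.int64(179)), (np.int64(168), np.int64(174), np.int64(178))]
42 381 98 [(np.int64(208), np.int64(216), np.int64(219)), (np.int64(209), np.int64(216), np.int64(222)), (np.int64(209), np.int64(216), np.int64(219)), (np.int64(203), np.int64(208), np.int64(205)), (np.int64(193), np.int64(179), np.int64(162)), (np.int64(179), np.int64(135), np.int64(110)), (np.int64(174), np.int64(165), np.int64(164)), (np.int64(170), np.int64(179), np.int64(185)), (np.int64(167), np.int64(174), np.int64(179)), (np.int64(170), np.int64(175), np.int64(181)), (np.int64(168), np.int64(173), np.int64(178))]
```

Close-up pixel profiles show no belt between the bar and blade at the root, and a gap of only about 0.4 mm at the tip end, so the stop is flush. I'll retreat and hand in.

Emit:
step_arm(
  commands=[
    [[0,0,-3],[0,0,0],1],
    [[0,0,-7],[0,0,0],1],
    [[0,0,-10],[0,0,0],1],
    [[0,0,-10],[0,0,0],1],
    [[0,0,-10],[0,0,0],1],
    [[0,0,-10],[0,0,0],1],
  ],
)

```text
clock: 21.6
tcp_pos: [0.5797, 0.1185, 0.3005]
orientation: [-0.0, 0.72, 0.694, -0.0]
force: [-1.0, 0.4, -0.8]
gripper_width: -0.0001
grip_force: 0.0
```

```bash
python3 -c "
from plant import robot
print(robot.job_done())"
```

```text
the job is handed in; nothing more can be done
None
```

The job is handed in at 21.6 s: by the last images the stock sits flush on the platen edge, the stop lies along the blade (touching at the stock end, about 0.4 mm gap at the tip end), and I moved nothing else on the bench.

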